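# Fit the matching plate on the shaker's dowels and lock it

### The arm

A 6-joint arm with a two-finger parallel gripper is mounted at the origin on the work surface; the furniture and walls round the work are solid. World frame = base frame: x ahead of the robot, y to its left, z up, the work surface at z = 0. Lengths are in m, angles in rad, forces in N, time in s.
With the tool pointing down it reaches from about 0.35 to 0.975 m from the base axis. Payload 4.9 kg.
Tool frame: the origin (TCP) lies midway between the tips of the shut fingers; the grasp point (between the pads) lies manip.grip_depth behind it (manip.grip_depth is the distance from the TCP to the grasp point, in m); z points along the fingers, x is the direction in which the jaws open and shut, and the axes are right-handed (so a half turn about z gives the same grasp; the last joint's range is limited). The gripper opens to 85 mm and grips with 20 to 120 N. Pads are 22 mm wide; open, the fingers measure 114 mm over their backs; the gripper's body (76 mm by 85 mm) begins 54 mm behind the grasp point. The pads swing forward as they close: fully open they stand 13 mm farther back than shut.
Start: joints at [1.224, 0.053, 1.613, -0, 1.476, -0.119], TCP at [0.141, 0.609, 0.231] pointing down, gripper open.
Joint ranges: [-3.01, 3.01], [-1.01, 2.22], [0.06, 2.58], [-1.02, 4.17], [0.09, 2.62], [-3.14, 3.14]. Speed limits (rad/s): [2.57, 2.57, 3.14, 3.14, 3.14, 3.14].

### API

Orientations are given as a unit quaternion [w, x, y, z].
In Python, from plant import state, grab_frame, ticket, manip gives the robot as it stands.
- The arm moves only by the tool carry_out, never from a script. Its argument "moves" is a list that holds one entry, the list of rows, each a list of 7 numbers: the turn, a rotation vector about the tool's x, y, z each as a share of 5 degrees, from -1 to 1, then the shift along the tool's x, y, z each as a share of 0.04 m, from -1 to 1, then the gripper command: -1 is shut, 1 is fully open, values between are in proportion. A call has 1 to 8 rows; each row shifts and turns the commanded pose from where the row before left it, along the tool's axes as they then stand; what a row does not reach is not made up. A row lasts 1/12 s, in which the tool goes at most 41.7 mm and 7.16 degrees, less where a joint would pass 70% of its speed; a pose out of reach is approached as far as the arm can. A call with a number of a shift or a turn outside -1 to 1 is refused whole. A call with a gripper value outside its range is refused whole. The fingers move at their own pace and stop on an object; the grip force is fixed at half the most. Time passes only in rows, so rows that do not move let the fingers close. It gives the time, the measured TCP pose, the force and the opening at its end, in the units of the state.
- state(): the state, without advancing time (a new reading comes with each control period).
- grab_frame(name): name is "side" or "top"; returns a dict with "frame" (384x512x3 uint8, red, green, blue), "z_map" (384x512 float32, m along the optical axis (not along the pixel's ray), 0 where there is no reading), "K" (3x3 intrinsics, pixels), "world_from_camera" (4x4, takes a point from camera to world coordinates). Camera axes: x right, y down, z forward; pixel columns grow to the right and rows downward; lengths in m; the calibration is good to about 2 mm. A picture is of the moment at which its call begins.
- ticket.job_done(): hands the job in, once; it reports no verdict.
The state is a dict: "time": time; "joint_pos": joint angles; "joint_vel": joint speeds; "joint_efforts": joint torques, N m; "tool_pos": TCP position; "tool_rot": TCP orientation; "contact_force": force on the tool from outside, world axes, zero at the start; "ft_torque": the same for the moment, N m; "gripper_width": opening from 0.0 (shut) to 1.0 (fully open).
Only numpy, scipy, OpenCV 4.12 (cv2) and the standard library are available. Lean on these libraries where they do the work, as an engineer would, in place of code of your own. Each camera call takes 0.05 s, during which the arm holds its last target.

### The job

One of the three mounting plates on the bench (sometimes two) has slots that suit the present distance between the two dowels on the shaker. Find it, by trying the plates if need be, lower it gently over both dowels without forcing it until it lies flush on the deck, and then push the retaining slide fully home over its edge. Keep clear of the tall pipette stand, and leave the other two plates lying flat on the bench and the other things where they are.

Things in the scene. Friction and masses are not known exactly. Their poses are not given: they have to be found in the camera images.
- shaker: fixed shaker, white housing, aluminium deck 166 (x) x 92 (y) mm, flat top 46 mm above the worktop; origin under the deck's centre, at worktop height. Along its x axis stand two 10 mm steel dowels, 16 mm above the deck (10 mm straight, then tapering). A bracket with guide cheeks on its +y side (x -63 to -7, to y = 80 mm, 66.5 mm high) carries the retaining slide
- deck_centre (a point): centre of the deck's top, 46 mm above the shaker's origin
- fixed_dowel_tip (a point): tip of the fixed dowel, at (-45, 0, 62) mm in the shaker's frame, 16 mm above the deck
- set_dowel_tip (a point): tip of the second dowel, also 16 mm above the deck, clamped 62 to 94 mm from the fixed one towards the shaker's +x, different in each start; it cannot move during the run
- slide (a joint): retaining slide, m: 0 open, 0.024 fully home (hard stop). Moves towards the shaker's -y, starts at 0 to 0.005, stays where left, takes about 3 N. Its steel tongue, 38 mm wide (x), underside 10 mm above the deck (2 mm over a seated plate), has its front edge at shaker y = +50 mm when open, +26 mm when home
- slide_tab (a point): middle of the outer (+y) face of the slide's black upright push tab; push it towards the shaker's -y. Tab 36 (x) x 10 (y) mm, from 64 to 89 mm above the worktop; this point is 80 mm above the worktop, at shaker x = -35 mm, y = +80 mm when open, +56 mm when home
- plate_a: one of three loose aluminium plates, 132 (x) x 76 (y) x 8 mm, about 0.3 kg; origin: centre of underside. Grey grip rib on its middle, 12 (x) x 40 (y) mm, top 58 mm above the underside: pinch across x near the top. Two through slots on its x axis, 12.5 mm wide and 20.5 mm long (x), lie evenly either side of the centre; their distance differs: one plate fits dowels 58 to 74 mm apart, one 70 to 86, one 82 to 98; look or try
- plate_b: one of three loose aluminium plates, 132 (x) x 76 (y) x 8 mm, about 0.3 kg; origin: centre of underside. Grey grip rib on its middle, 12 (x) x 40 (y) mm, top 58 mm above the underside: pinch across x near the top. Two through slots on its x axis, 12.5 mm wide and 20.5 mm long (x), lie evenly either side of the centre; their distance differs: one plate fits dowels 58 to 74 mm apart, one 70 to 86, one 82 to 98; look or try
- plate_c: one of three loose aluminium plates, 132 (x) x 76 (y) x 8 mm, about 0.3 kg; origin: centre of underside. Grey grip rib on its middle, 12 (x) x 40 (y) mm, top 58 mm above the underside: pinch across x near the top. Two through slots on its x axis, 12.5 mm wide and 20.5 mm long (x), lie evenly either side of the centre; their distance differs: one plate fits dowels 58 to 74 mm apart, one 70 to 86, one 82 to 98; look or try
- tip_box: pipette tip box, 84 x 124 x 67 mm, origin under its centre; bystander, leave alone
- wash_bottle: white dropper bottle, 43 mm across, 128 mm high, origin under its centre; bystander, leave alone
- beaker: clear beaker, 71 mm across, 112 mm high, origin under its centre; bystander, leave alone
- stand_corner (a point): fixed mark: near left corner of the tall pipette stand, which fills x beyond this point from here to y = -0.29 m, 70 to 280 mm high; keep hand and arm clear of it
There are look-alikes about, which are no part of the job. What is shaped like the plate_a but blue or purple is not meant.

How it is judged:
By the outcome, as a careful person would: the job done as asked, in the order asked, and still so for the second after the job is handed in, with the robot touching nothing.
It also fails if it takes over 72 s, if anything falls off the work surface, if the arm or the gripper's body presses on something with over 40 N, if the wrist force passes 120 N, or if a joint passes its speed limit or range.

## Working session

There is one attempt and no reset: what is moved stays moved. The work goes in short steps, Python scripts to look and compute and a tool call to move; the robot and the scene stay as the last step left them, time stands still between calls to the robot, and variables do not carry over. Pictures are saved under pics/ and viewed, and the job is handed in when it is done.

Besides the shell and the picture viewer there is one more tool, called as a command line: name --argument value ..., lists and objects as JSON in quotes. carry_out: Moves the arm, as the interface text tells. Shift numbers are shares of 0.04 m and turn numbers shares of 5 degrees, none past 1 either way. Its arguments: {"type":"object","properties":{"moves":{"type":"array"}},"required":["moves"]}

```bash
mkdir -p pics; ls; python3 - <<'E'
from plant import state, grab_frame, ticket, manip
import cv2,numpy as np
print(state()); print(manip.grip_depth, [a for a in dir(manip) if a[0]!='_'])
for n in ("side","top"):
    f=grab_frame(n); cv2.imwrite(f"pics/{n}0.png",cv2.resize(f["frame"][:,:,::-1],(800,600),interpolation=cv2.INTER_CUBIC))
    np.savez(f"{n}0.npz",**f); print(n,f["K"],f["world_from_camera"])
E
```

```text
pics
{'time': 0.0, 'joint_pos': array([ 1.22401452e+00,  5.33742954e-02,  1.61431969e+00, -2.28238016e-05,
        1.47605947e+00, -1.18978351e-01]), 'joint_vel': array([-0.00060449,  0.00129873,  0.00052957,  0.0004984 , -0.00072508,
        0.0005383 ]), 'joint_efforts': array([-1.25504866e-03, -3.93685198e+01, -3.70174706e+01, -2.47762700e-04,
        7.05985483e-03, -1.35787369e-05]), 'tool_pos': array([0.14091856, 0.60823762, 0.23003691]), 'tool_rot': array([ 5.76696579e-04,  7.82890386e-01,  6.22158723e-01, -9.13678200e-04]), 'contact_force': array([ 0.22123665, -0.59341105,  0.55821663]), 'ft_torque': array([-0.00580061, -0.00448677,  0.00842672]), 'gripper_width': 1.0026917136568374}
0.0187 ['IKError', 'grip_depth']
side [[373.8897044    0.         255.75331685]
 [  0.         373.8897044  193.05020731]
 [  0.           0.           1.        ]] [[-0.97492616 -0.18364886  0.12566652  0.36625762]
 [-0.22232824  0.77990598 -0.58507846  0.51152738]
 [ 0.00944092 -0.59834752 -0.80118108  0.95582846]
 [ 0.          0.          0.          1.        ]]
top [[352.33677907   0.         261.76035002]
 [  0.         352.33677907 198.33064364]
 [  0.           0.           1.        ]] [[ 1.62761729e-03 -9.84633603e-01  1.74625369e-01  2.46306856e-01]
 [-9.99992041e-01 -9.66478585e-04  3.87101285e-03 -1.64544193e-01]
 [-3.64275765e-03 -1.74630279e-01 -9.84627339e-01  1.43446471e+00]
 [ 0.00000000e+00  0.00000000e+00  0.00000000e+00  1.00000000e+00]]
```

View pics/side0.png

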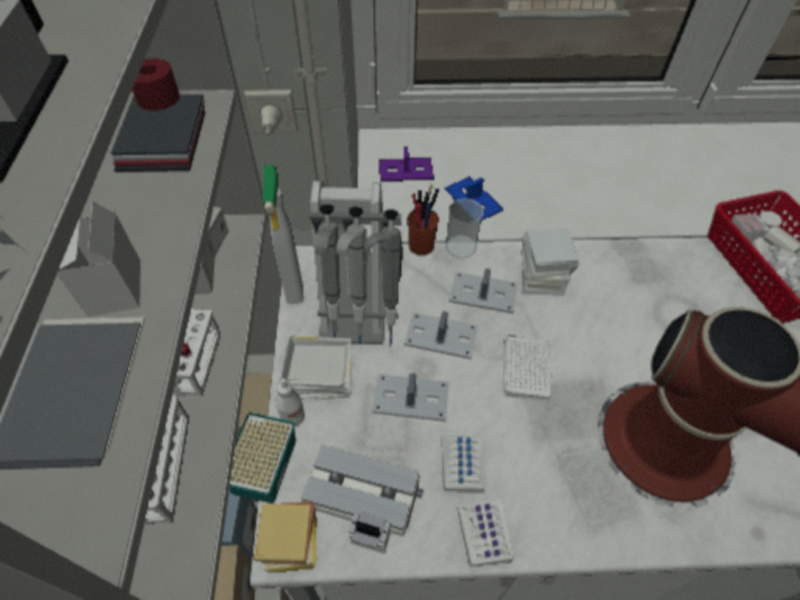

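View pics/top0.png

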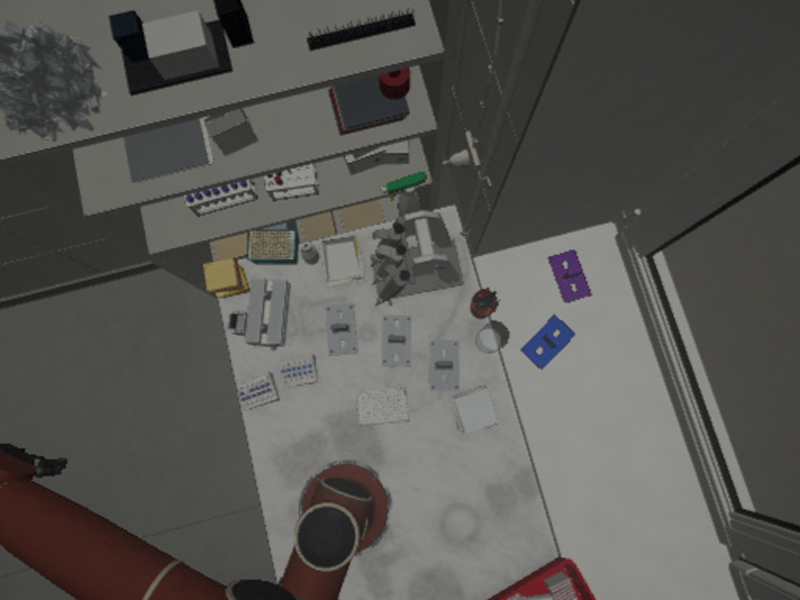

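```bash
cat > h.py <<'E'
import numpy as np,cv2
def load(n):
    return dict(np.load(n))
def ray(f,u,v,z):
    K=f["K"];T=f["world_from_camera"]
    d=T[:3,:3]@np.linalg.inv(K)@np.array([u,v,1.]);o=T[:3,3]
    return o+d*(z-o[2])/d[2]
def ortho(f,x0,x1,y0,y1,z,s):
    # rectified view at plane z; columns = +x right, rows = -y (y up); s px per m
    T=np.linalg.inv(f["world_from_camera"])
    P=f["K"]@T[:3]
    H=P[:,[0,1,3]].copy(); H[:,2]+=P[:,2]*z
    A=np.array([[1/s,0,x0],[0,-1/s,y1],[0,0,1]])
    return cv2.warpPerspective(f["frame"][:,:,::-1],H@A,(int((x1-x0)*s),int((y1-y0)*s)),flags=cv2.INTER_CUBIC|cv2.WARP_INVERSE_MAP)
E
python3 - <<'E'
from h import *
for n,(a,b,c,d) in dict(side=(155,165,345,380),top=(130,130,345,270)).items():
    f=load(n+"0.npz"); im=f["frame"][b:d,a:c,::-1]; k=min(800/(c-a),600/(d-b)); print(n,k,a,b)
    cv2.imwrite(f"pics/{n}1.png",cv2.resize(im,None,fx=k,fy=k,interpolation=cv2.INTER_CUBIC))
E
```

```text
side 2.7906976744186047 155 165
top 3.7209302325581395 130 130
```

View pics/side1.png

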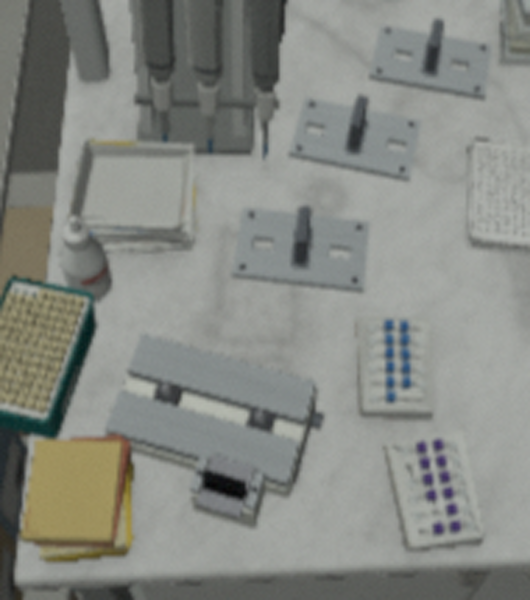

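View pics/top1.png

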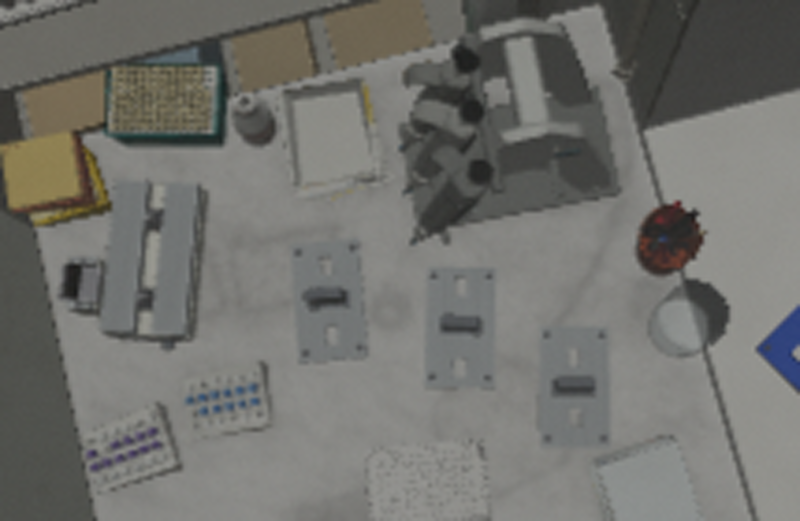

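```bash
python3 - <<'E'
from h import *
rows=[]
for n in("side","top"):
    f=load(n+"0.npz")
    # rough centres
    for (u,v,z) in ({"side":[(155+212/2.79,165+408/2.79,.046),(155+302/2.79,165+248/2.79,.008),(155+355/2.79,165+138/2.79,.008),(155+431/2.79,165+62/2.79,.008)],
      "top":[(130+155/3.72,130+260/3.72,.046),(130+331/3.72,130+302/3.72,.008),(130+460/3.72,130+328/3.72,.008),(130+574/3.72,130+387/3.72,.008)]}[n]):
        print(n,ray(f,u,v,z).round(3))
E
```

```text
side [0.488 0.214 0.046]
side [0.447 0.023 0.008]
side [ 0.419 -0.12   0.008]
side [ 0.352 -0.243  0.008]
top [0.486 0.202 0.046]
top [0.446 0.016 0.008]
top [ 0.417 -0.126  0.008]
top [ 0.353 -0.25   0.008]
```

```bash
python3 - <<'E'
from h import *
f=load("side0.npz"); t=load("top0.npz")
a=[]
for g in (f,t):
    a.append(ortho(g,.385,.585,.13,.31,.046,2.0e3))
im=np.hstack(a); 
cv2.imwrite("pics/shk.png",im); print(im.shape)
b=[]
for g in (f,t):
    b.append(np.hstack([ortho(g,x-.08,x+.08,y-.055,y+.055,.008,1660) for x,y in((.447,.020),(.418,-.123),(.352,-.247))]))
im=np.vstack(b);cv2.imwrite("pics/pl.png",im);print(im.shape)
E
```

```text
(360, 798, 3)
(364, 795, 3)
```

View pics/shk.png

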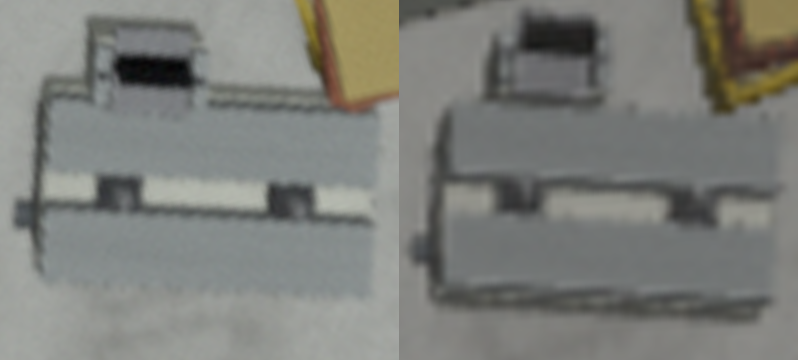

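View pics/pl.png

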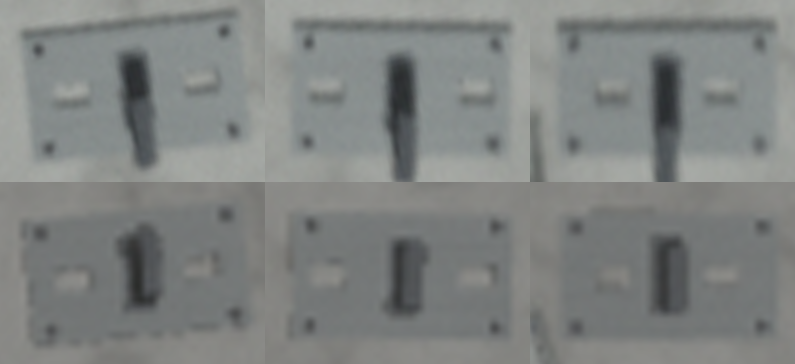

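```bash
cat >> h.py <<'E'
def cloud(f):
    z=f["z_map"];v,u=np.mgrid[:z.shape[0],:z.shape[1]]
    K=f["K"];p=np.stack([(u-K[0,2])/K[0,0]*z,(v-K[1,2])/K[1,1]*z,z],-1)
    T=f["world_from_camera"];w=p@T[:3,:3].T+T[:3,3];w[z==0]=np.nan
    return w
E
python3 - <<'E'
from h import *
for n in("side","top"):
    f=load(n+"0.npz");w=cloud(f)
    m=(w[...,2]>.06)&(w[...,2]<.32)&(w[...,0]>.45)&(w[...,0]<.85)&(w[...,1]<.05)&(w[...,1]>-.35)
    p=w[m]; print(n,len(p))
    for lo,hi in((-.35,-.29),(-.29,-.25),(-.25,-.2),(-.2,-.15),(-.15,-.1),(-.1,-.05),(-.05,0),(0,.05)):
        q=p[(p[:,1]>=lo)&(p[:,1]<hi)]
        if len(q): i=np.argsort(q[:,0])[:3]; print(lo,hi,len(q),q[i].round(3).tolist())
    # deck height & plate & rib tops
    for (cx,cy) in((.447,.02),(.418,-.123),(.352,-.247)):
        s=w[(abs(w[...,0]-cx)<.06)&(abs(w[...,1]-cy)<.05)]
        r=s[(s[:,2]>.05)&(s[:,2]<.07)]; b=s[(s[:,2]>.0)&(s[:,2]<.014)]
        print("rib",len(r),np.nanmedian(r,0).round(4),"plate z",np.median(b[:,2]).round(4))
    s=w[(abs(w[...,0]-.487)<.07)&(abs(w[...,1]-.205)<.04)];print("deck",np.nanmedian(s[s[:,2]>.03][:,2]))
E
```

```text
side 12058
-0.35 -0.29 2591 [[0.45, -0.348, 0.091], [0.451, -0.347, 0.096], [0.451, -0.348, 0.099]]
-0.29 -0.25 555 [[0.691, -0.29, 0.201], [0.732, -0.288, 0.306], [0.735, -0.29, 0.307]]
-0.25 -0.2 1040 [[0.525, -0.219, 0.188], [0.525, -0.219, 0.192], [0.525, -0.219, 0.196]]
-0.2 -0.15 1412 [[0.514, -0.157, 0.268], [0.514, -0.157, 0.263], [0.515, -0.162, 0.269]]
-0.15 -0.1 3089 [[0.501, -0.127, 0.206], [0.501, -0.118, 0.167], [0.501, -0.128, 0.201]]
-0.1 -0.05 1984 [[0.501, -0.094, 0.135], [0.501, -0.094, 0.125], [0.502, -0.095, 0.119]]
-0.05 0 790 [[0.568, -0.002, 0.067], [0.568, -0.004, 0.069], [0.57, -0.008, 0.068]]
0 0.05 597 [[0.451, 0.04, 0.06], [0.451, 0.013, 0.061], [0.453, 0.019, 0.06]]
rib 63 [0.4486 0.0241 0.0576] plate z 0.0078
rib 50 [ 0.4198 -0.1183  0.0575] plate z 0.0075
rib 43 [ 0.3549 -0.2423  0.0581] plate z 0.0074
deck 0.04619788284564996
top 5277
-0.35 -0.29 737 [[0.451, -0.35, 0.114], [0.473, -0.344, 0.076], [0.473, -0.334, 0.096]]
-0.29 -0.25 224 [[0.567, -0.25, 0.151], [0.567, -0.25, 0.086], [0.568, -0.252, 0.065]]
-0.25 -0.2 710 [[0.526, -0.222, 0.193], [0.527, -0.225, 0.192], [0.529, -0.225, 0.198]]
-0.2 -0.15 930 [[0.513, -0.161, 0.268], [0.513, -0.164, 0.268], [0.513, -0.167, 0.266]]
-0.15 -0.1 1087 [[0.5, -0.125, 0.193], [0.501, -0.1, 0.135], [0.501, -0.104, 0.135]]
-0.1 -0.05 642 [[0.502, -0.096, 0.129], [0.503, -0.086, 0.086], [0.503, -0.092, 0.125]]
-0.05 0 478 [[0.57, -0.009, 0.072], [0.57, -0.013, 0.072], [0.57, -0.001, 0.069]]
0 0.05 469 [[0.451, 0.021, 0.061], [0.451, 0.033, 0.061], [0.451, 0.037, 0.061]]
rib 34 [0.4475 0.018  0.0588] plate z 0.0075
rib 29 [ 0.4199 -0.1248  0.0576] plate z 0.0076
rib 30 [ 0.3533 -0.2479  0.0586] plate z 0.0076
deck 0.046116774674244576
```

```bash
python3 - <<'E'
from h import *
for n in("side","top"):
    f=load(n+"0.npz");w=cloud(f)
    near=(abs(w[...,0]-.489)<.11)&(abs(w[...,1]-.21)<.075)
    d=w[near&(abs(w[...,2]-.046)<.003)]
    r=cv2.minAreaRect(d[:,:2].astype(np.float32)*1000);print(n,"deck",np.round(r[0],1),np.round(r[1],1),round(r[2],2), len(d))
    t=w[near&(w[...,2]>.0495)&(abs(w[...,1]-.21)<.02)]; print("tips",t.round(4)[:60].tolist())
    b=w[(abs(w[...,0]-.46)<.06)&(w[...,1]>.25)&(w[...,1]<.33)&(w[...,2]>.08)&(w[...,2]<.095)];print("tab top",len(b),b.min(0).round(4),b.max(0).round(4))
    for c in((.447,.02),(.420,-.1245),(.354,-.247)):
        s=w[(abs(w[...,0]-c[0])<.085)&(abs(w[...,1]-c[1])<.06)&(abs(w[...,2]-.008)<.0028)]
        r=cv2.minAreaRect(s[:,:2].astype(np.float32)*1000);print("plate",np.round(r[0],1),np.round(r[1],1),round(r[2],2),len(s))
E
```

```text
side deck [490.3 217.3] [104.2 166.3] 86.44 1947
tips [[0.5556, 0.192, 0.0504], [0.5395, 0.1935, 0.0503], [0.5508, 0.1989, 0.0506], [0.5364, 0.1953, 0.0501], [0.5205, 0.1967, 0.0495], [0.5335, 0.2099, 0.0626], [0.5313, 0.2089, 0.0614], [0.529, 0.2083, 0.0611], [0.5367, 0.2101, 0.0544], [0.533, 0.212, 0.0616], [0.5302, 0.2121, 0.0635], [0.5286, 0.2102, 0.0596], [0.5269, 0.2084, 0.0558], [0.5326, 0.2138, 0.0598], [0.5296, 0.2142, 0.0628], [0.5276, 0.213, 0.0609], [0.527, 0.2091, 0.0508], [0.5323, 0.2154, 0.0575], [0.53, 0.2147, 0.057], [0.528, 0.2133, 0.0546], [0.4736, 0.1993, 0.0508], [0.5387, 0.2217, 0.0499], [0.4407, 0.199, 0.0497], [0.5325, 0.2253, 0.0496], [0.5269, 0.2268, 0.0504], [0.4476, 0.212, 0.0605], [0.445, 0.2122, 0.0626], [0.443, 0.2105, 0.0591], [0.4319, 0.2047, 0.05], [0.4128, 0.2006, 0.051], [0.4498, 0.2134, 0.0558], [0.4467, 0.2154, 0.0635], [0.4444, 0.2147, 0.0629], [0.4421, 0.2141, 0.0627], [0.4489, 0.2168, 0.059], [0.4463, 0.2171, 0.0617], [0.4441, 0.2159, 0.0596], [0.4418, 0.2153, 0.0595], [0.4894, 0.2254, 0.0496], [0.4486, 0.2182, 0.056], [0.4463, 0.2175, 0.0556]
[... 1144 characters left out ...]
.4924, 0.2268, 0.0525], [0.4887, 0.2233, 0.0502], [0.4767, 0.2228, 0.0495], [0.4522, 0.221, 0.0518], [0.4524, 0.2175, 0.0502], [0.4481, 0.2288, 0.0518], [0.4464, 0.2135, 0.0641], [0.4463, 0.2093, 0.0648], [0.4476, 0.2079, 0.0554], [0.444, 0.2282, 0.053], [0.4435, 0.2154, 0.0563], [0.443, 0.2105, 0.0598], [0.443, 0.2066, 0.0596], [0.4445, 0.2053, 0.0497], [0.4405, 0.225, 0.0496], [0.4404, 0.217, 0.0498], [0.4399, 0.2042, 0.0533], [0.4164, 0.1919, 0.0505], [0.4124, 0.1957, 0.0504], [0.4082, 0.2228, 0.052]]
tab top 30 [0.4427 0.2757 0.0809] [0.4754 0.2852 0.0938]
plate [446.7  20.1] [166.7 114.6] 1.78 399
plate [ 419.3 -125. ] [164.6 117.6] 0.82 370
plate [ 354.1 -247.6] [118.2 169.7] 89.89 388
```

```bash
cat >> h.py <<'E'
def plan(p0,a0,legs,tilt=None):
    # legs: (target xyz, target yaw deg, nrows)
    p=np.array(p0,float);a=a0
    for tgt,ya,n in legs:
        d=(np.array(tgt)-p)/n; da=(ya-a)/n
        for i in range(n):
            r=np.radians(a);x,y,z=d/.04
            print([0,0,round(-da/5,3)]+[round(v,3) for v in(np.cos(r)*x+np.sin(r)*y,np.sin(r)*x-np.cos(r)*y,-z)])
            a+=da
        p=np.array(tgt,float);print('--')
def yaw(q):
    from scipy.spatial.transform import Rotation as R
    m=R.from_quat([q[1],q[2],q[3],q[0]]).as_matrix();return np.degrees(np.arctan2(m[1,0],m[0,0])),m
E
python3 - <<'E'
from h import *
from plant import state
s=state();a,m=yaw(s["tool_rot"]);print(a,m[:,2])
plan(s["tool_pos"],a,[((.44,.2,.23),-.5,16),((.42,-.1245,.2),-.5,9)])
E
```

```text
76.94837453510915 [-6.69697697e-04 -1.79575031e-03 -9.99998163e-01]
[0, 0, np.float64(0.968), np.float64(-0.516), np.float64(0.599), np.float64(0.0)]
[0, 0, np.float64(0.968), np.float64(-0.464), np.float64(0.641), np.float64(0.0)]
[0, 0, np.float64(0.968), np.float64(-0.408), np.float64(0.678), np.float64(0.0)]
[0, 0, np.float64(0.968), np.float64(-0.349), np.float64(0.71), np.float64(0.0)]
[0, 0, np.float64(0.968), np.float64(-0.288), np.float64(0.736), np.float64(0.0)]
[0, 0, np.float64(0.968), np.float64(-0.225), np.float64(0.758), np.float64(0.0)]
[0, 0, np.float64(0.968), np.float64(-0.16), np.float64(0.774), np.float64(0.0)]
[0, 0, np.float64(0.968), np.float64(-0.094), np.float64(0.785), np.float64(0.0)]
[0, 0, np.float64(0.968), np.float64(-0.028), np.float64(0.79), np.float64(0.0)]
[0, 0, np.float64(0.968), np.float64(0.039), np.float64(0.79), np.float64(0.0)]
[0, 0, np.float64(0.968), np.float64(0.106), np.float64(0.784), np.float64(0.0)]
[0, 0, np.float64(0.968), np.float64(0.171), np.float64(0.772), np.float64(0.0)]
[0, 0, np.float64(0.968), np.float64(0.236), np.float64
[... 312 characters left out ...]
8), np.float64(0.902), np.float64(0.083)]
[0, 0, np.float64(0.0), np.float64(-0.048), np.float64(0.902), np.float64(0.083)]
[0, 0, np.float64(0.0), np.float64(-0.048), np.float64(0.902), np.float64(0.083)]
[0, 0, np.float64(0.0), np.float64(-0.048), np.float64(0.902), np.float64(0.083)]
[0, 0, np.float64(0.0), np.float64(-0.048), np.float64(0.902), np.float64(0.083)]
[0, 0, np.float64(0.0), np.float64(-0.048), np.float64(0.902), np.float64(0.083)]
[0, 0, np.float64(0.0), np.float64(-0.048), np.float64(0.902), np.float64(0.083)]
[0, 0, np.float64(0.0), np.float64(-0.048), np.float64(0.902), np.float64(0.083)]
[0, 0, np.float64(0.0), np.float64(-0.048), np.float64(0.902), np.float64(0.083)]
--
```

carry_out --moves '[[[0, 0, 0.97, -0.52, 0.6, 0, 0.2], [0, 0, 0.97, -0.46, 0.64, 0, 0.2], [0, 0, 0.97, -0.41, 0.68, 0, 0.2], [0, 0, 0.97, -0.35, 0.71, 0, 0.2], [0, 0, 0.97, -0.29, 0.74, 0, 0.2], [0, 0, 0.97, -0.22, 0.76, 0, 0.2], [0, 0, 0.97, -0.16, 0.77, 0, 0.2], [0, 0, 0.97, -0.09, 0.78, 0, 0.2]]]'

```text
time: 0.77
tool_pos: [0.2911, 0.4032, 0.2308]
tool_rot: [0.0, 0.946, 0.325, -0.0]
contact_force: [1.0, 0.6, 0.6]
gripper_width: 0.597
```

carry_out --moves '[[[0, 0, 0.97, -0.03, 0.79, 0, 0.2], [0, 0, 0.97, 0.04, 0.79, 0, 0.2], [0, 0, 0.97, 0.11, 0.78, 0, 0.2], [0, 0, 0.97, 0.17, 0.77, 0, 0.2], [0, 0, 0.97, 0.24, 0.76, 0, 0.2], [0, 0, 0.97, 0.3, 0.73, 0, 0.2], [0, 0, 0.97, 0.36, 0.7, 0, 0.2], [0, 0, 0.96, 0.42, 0.67, 0, 0.2]]]'

```text
time: 1.43
tool_pos: [0.4405, 0.1993, 0.2309]
tool_rot: [0.0, 1.0, -0.007, -0.0]
contact_force: [0.4, 0.2, 0.1]
gripper_width: 0.599
```

carry_out --moves '[[[0, 0, 0, -0.05, 0.9, 0.08, 0.2], [0, 0, 0, -0.05, 0.9, 0.08, 0.2], [0, 0, 0, -0.05, 0.9, 0.08, 0.2], [0, 0, 0, -0.05, 0.9, 0.08, 0.2], [0, 0, 0, -0.05, 0.9, 0.08, 0.2], [0, 0, 0, -0.05, 0.9, 0.08, 0.2], [0, 0, 0, -0.05, 0.9, 0.08, 0.2], [0, 0, 0, -0.05, 0.9, 0.08, 0.2]]]'

```text
time: 2.1
tool_pos: [0.4204, -0.0886, 0.2053]
tool_rot: [-0.0, 1.0, -0.005, 0.0]
contact_force: [0.9, -0.8, -0.2]
gripper_width: 0.604
```

carry_out --moves '[[[0, 0, 0, 0, 0.9, 0, 0.2], [0, 0, 0, 0, 0, 0.8, 0.2], [0, 0, 0, 0, 0, 0.8, 0.2], [0, 0, 0, 0, 0, 0.8, 0.2], [0, 0, 0, 0, 0, 0, 0.2]]]'

```text
time: 2.52
tool_pos: [0.4157, -0.1211, 0.1024]
tool_rot: [-0.003, 1.0, -0.006, -0.006]
contact_force: [-0.4, 0.9, -0.8]
gripper_width: 0.602
```

```bash
cat >> h.py <<'E'
def snap(tag):
    from plant import grab_frame
    o={}
    for n in("side","top"):
        f=grab_frame(n);np.savez(f"{n}{tag}.npz",**f);o[n]=f
    return o
def crops(o,tag,c):
    # c: world centre xyz ; 45px half-window
    ims=[]
    for n in("side","top"):
        f=o[n];T=np.linalg.inv(f["world_from_camera"]);p=T[:3,:3]@np.array(c)+T[:3,3];q=f["K"]@p;u,v=(q[:2]/q[2]).astype(int)
        im=f["frame"][v-40:v+40,u-40:u+40,::-1];ims.append(cv2.resize(im,(400,400),interpolation=cv2.INTER_CUBIC));print(n,u-40,v-40,"x5")
    cv2.imwrite(f"pics/{tag}.png",np.hstack(ims))
E
python3 - <<'E'
from h import *
o=snap("2");crops(o,"c2",(.42,-.124,.06))
E
```

```text
side 243 163 x5
top 212 175 x5
```

View pics/c2.png

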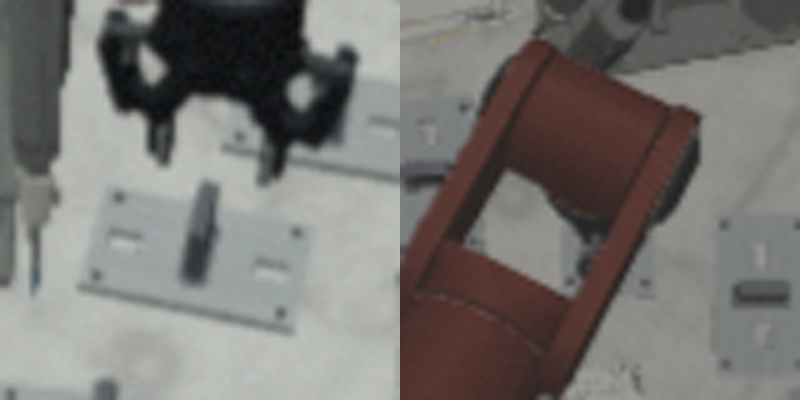

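carry_out --moves '[[[0, 0, 0, 0, 0, 0.5, 0.2], [0, 0, 0, 0, 0, 0.5, 0.2], [0, 0, 0, 0, 0, 0.4, 0.2], [0, 0, 0, 0, 0, 0, 0.2], [0, 0, 0, 0, 0, 0, 0.2]]]'

```text
time: 3.03
tool_pos: [0.4218, -0.1233, 0.0554]
tool_rot: [0.0, 1.0, -0.005, 0.001]
contact_force: [-0.4, 0.6, 0.1]
gripper_width: 0.599
```

```bash
python3 - <<'E'
from h import *
from plant import state
s=state();print(s["tool_pos"],yaw(s["tool_rot"]),s["contact_force"])
o=snap("3");crops(o,"c3",(.42,-.124,.04))
E
```

```text
[ 0.42179571 -0.12329932  0.0554388 ] (np.float64(-0.5690254402999066), array([[ 9.99949352e-01, -9.93250529e-03,  1.62449920e-03],
       [-9.93119097e-03, -9.99950352e-01, -8.15135509e-04],
       [ 1.63251488e-03,  7.98961012e-04, -9.99998348e-01]])) [-0.3735058   0.62518809  0.08431341]
side 242 167 x5
top 212 176 x5
```

View pics/c3.png

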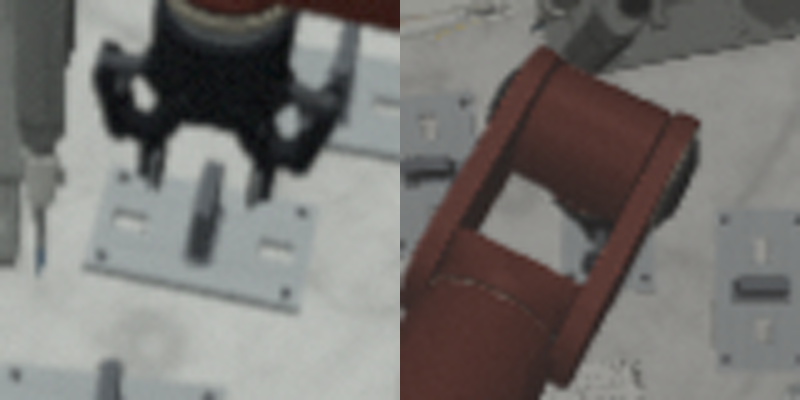

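carry_out --moves '[[[0, 0, 0, 0, 0, 0.4, 0.2], [0, 0, 0, 0, 0, 0.3, 0.2], [0, 0, 0, 0, 0, 0, -1], [0, 0, 0, 0, 0, 0, -1], [0, 0, 0, 0, 0, 0, -1], [0, 0, 0, 0, 0, 0, -1], [0, 0, 0, 0, 0, 0, -1], [0, 0, 0, 0, 0, 0, -1]]]'

```text
time: 3.8
tool_pos: [0.422, -0.1237, 0.0275]
tool_rot: [0.001, 1.0, -0.005, 0.001]
contact_force: [-1.5, 1.0, 6.3]
gripper_width: 0.132
```

carry_out --moves '[[[0, 0, 0, 0, 0, 0, -1], [0, 0, 0, 0, 0, 0, -1], [0, 0, 0, 0, 0, -0.3, -1], [0, 0, 0, 0, 0, -0.6, -1], [0, 0, 0, 0, 0, -0.9, -1], [0, 0, 0, 0, 0, -0.9, -1], [0, 0, 0, 0, 0, -0.9, -1], [0, 0, 0, 0, 0, -0.4, -1]]]'

```text
time: 4.47
tool_pos: [0.4225, -0.1238, 0.1909]
tool_rot: [0.002, 1.0, -0.005, 0.003]
contact_force: [1.4, -0.8, -1.5]
gripper_width: 0.129
```

```bash
python3 - <<'E'
from h import *
from plant import state
s=state();a,m=yaw(s["tool_rot"]);print(s["tool_pos"],a,m[:,2],s["contact_force"],s["gripper_width"],s["time"])
p=s["tool_pos"]
plan(p,a,[((.46,.10,.185),-2.5,6),((.488,.2108,.165),-2.5,4)])
E
```

```text
[ 0.4224757  -0.12379432  0.19086563] -0.597295193529858 [ 0.00682115 -0.00318256 -0.99997167] [ 1.44566186 -0.77764016 -1.51012626] 0.1289103108400284 4.4667
[0, 0, np.float64(0.063), np.float64(0.147), np.float64(-0.934), np.float64(0.024)]
[0, 0, np.float64(0.063), np.float64(0.141), np.float64(-0.935), np.float64(0.024)]
[0, 0, np.float64(0.063), np.float64(0.136), np.float64(-0.936), np.float64(0.024)]
[0, 0, np.float64(0.063), np.float64(0.131), np.float64(-0.936), np.float64(0.024)]
[0, 0, np.float64(0.063), np.float64(0.126), np.float64(-0.937), np.float64(0.024)]
[0, 0, np.float64(0.063), np.float64(0.121), np.float64(-0.938), np.float64(0.024)]
--
[0, 0, np.float64(-0.0), np.float64(0.145), np.float64(-0.699), np.float64(0.125)]
[0, 0, np.float64(-0.0), np.float64(0.145), np.float64(-0.699), np.float64(0.125)]
[0, 0, np.float64(-0.0), np.float64(0.145), np.float64(-0.699), np.float64(0.125)]
[0, 0, np.float64(-0.0), np.float64(0.145), np.float64(-0.699), np.float64(0.125)]
--
```

```bash
python3 - <<'E'
from h import *
from plant import state
s=state();a,m=yaw(s["tool_rot"])
plan(s["tool_pos"],a,[((.400,-.10,.191),-.6,1),((.40,.02,.19),-2.5,4),((.488,.2108,.165),-2.5,6)])
E
```

```text
[0, 0, np.float64(0.001), np.float64(-0.568), np.float64(-0.589), np.float64(-0.003)]
--
[0, 0, np.float64(0.095), np.float64(-0.008), np.float64(-0.75), np.float64(0.006)]
[0, 0, np.float64(0.095), np.float64(-0.014), np.float64(-0.75), np.float64(0.006)]
[0, 0, np.float64(0.095), np.float64(-0.02), np.float64(-0.75), np.float64(0.006)]
[0, 0, np.float64(0.095), np.float64(-0.027), np.float64(-0.75), np.float64(0.006)]
--
[0, 0, np.float64(-0.0), np.float64(0.332), np.float64(-0.81), np.float64(0.104)]
[0, 0, np.float64(-0.0), np.float64(0.332), np.float64(-0.81), np.float64(0.104)]
[0, 0, np.float64(-0.0), np.float64(0.332), np.float64(-0.81), np.float64(0.104)]
[0, 0, np.float64(-0.0), np.float64(0.332), np.float64(-0.81), np.float64(0.104)]
[0, 0, np.float64(-0.0), np.float64(0.332), np.float64(-0.81), np.float64(0.104)]
[0, 0, np.float64(-0.0), np.float64(0.332), np.float64(-0.81), np.float64(0.104)]
--
```

carry_out --moves '[[[0, 0, 0, -0.57, -0.3, 0, -1], [0, 0, 0.1, 0, -0.6, 0, -1], [0, 0, 0.1, -0.01, -0.7, 0, -1], [0, 0, 0.1, -0.02, -0.75, 0, -1], [0, 0, 0.08, -0.03, -0.75, 0, -1], [0, 0, 0, 0, -0.5, 0.02, -1]]]'

```text
time: 4.97
tool_pos: [0.3984, 0.0234, 0.1843]
tool_rot: [-0.001, 1.0, -0.021, -0.0]
contact_force: [1.0, -1.8, -2.8]
gripper_width: 0.13
```

carry_out --moves '[[[0, 0, 0, 0.33, -0.81, 0.1, -1], [0, 0, 0, 0.33, -0.81, 0.1, -1], [0, 0, 0, 0.33, -0.81, 0.1, -1], [0, 0, 0, 0.33, -0.81, 0.1, -1], [0, 0, 0, 0.33, -0.81, 0.1, -1], [0, 0, 0, 0.33, -0.7, 0.1, -1], [0, 0, 0, 0, 0, 0, -1], [0, 0, 0, 0, 0, 0, -1]]]'

```text
time: 5.63
tool_pos: [0.486, 0.2086, 0.1594]
tool_rot: [0.0, 1.0, -0.021, -0.001]
contact_force: [-0.5, -1.5, -3.2]
gripper_width: 0.13
```

```bash
python3 - <<'E'
from h import *
from plant import state
s=state();a,m=yaw(s["tool_rot"]);print(s["tool_pos"],a,m[:,2],s["contact_force"],s["gripper_width"],s["time"])
o=snap("4")
for n in o: cv2.imwrite(f"pics/{n}4.png",cv2.resize(o[n]["frame"][130:380,100:400,::-1],None,fx=2.4,fy=2.4,interpolation=cv2.INTER_CUBIC))
E
```

```text
[0.48604833 0.20859156 0.15939359] -2.360624650293559 [-2.96094183e-03 -9.30976645e-04 -9.99995183e-01] [-0.46300058 -1.53144346 -3.24961465] 0.13004933871331717 5.6333
```

View pics/side4.png

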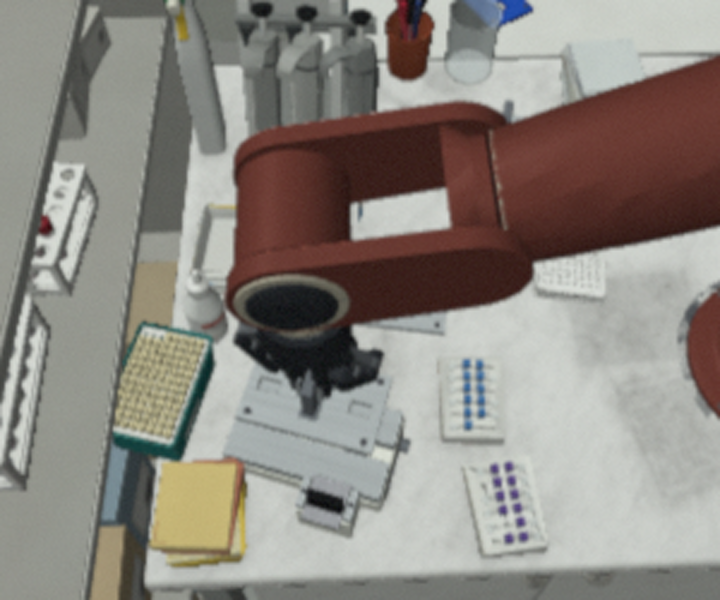

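View pics/top4.png

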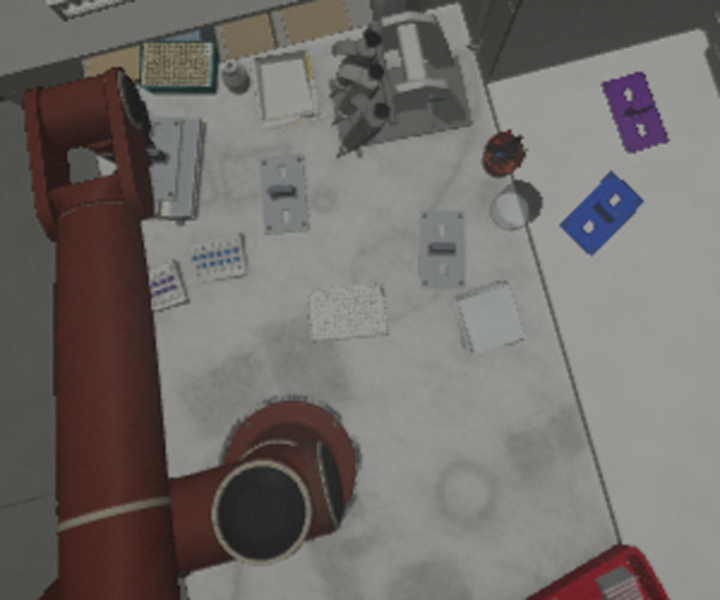

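carry_out --moves '[[[0, 0, 0, 0.05, -0.05, 0.5, -1], [0, 0, 0, 0, 0, 0.5, -1], [0, 0, 0, 0, 0, 0.5, -1], [0, 0, 0, 0, 0, 0, -1], [0, 0, 0, 0, 0, 0, -1], [0, 0, 0, 0, 0, 0, -1]]]'

```text
time: 6.23
tool_pos: [0.4894, 0.2091, 0.1023]
tool_rot: [-0.0, 1.0, -0.022, 0.001]
contact_force: [0.2, 0.1, -2.4]
gripper_width: 0.129
```

```bash
python3 - <<'E'
from h import *
from plant import state
s=state();a,m=yaw(s["tool_rot"]);print(s["tool_pos"],a,m[:,2],s["contact_force"],s["gripper_width"],s["time"])
o=snap("5")
f=o["side"];f0=load("side0.npz")
A=f["frame"][270:350,180:290,::-1]; B=f0["frame"][270:350,180:290,::-1]
cv2.imwrite("pics/s5.png",cv2.resize(A,None,fx=7,fy=7,interpolation=cv2.INTER_CUBIC))
cv2.imwrite("pics/s5b.png",cv2.resize(B,None,fx=7,fy=7,interpolation=cv2.INTER_CUBIC))
cv2.imwrite("pics/t5.png",cv2.resize(o["top"]["frame"][155:235,130:230,::-1],None,fx=7,fy=7,interpolation=cv2.INTER_CUBIC))
E
```

```text
[0.48939822 0.20906862 0.10227422] -2.5583515724798853 [ 1.87671942e-03  4.80851524e-04 -9.99998123e-01] [ 0.16570713  0.0932954  -2.40448617] 0.1292407504631585 6.2333
```

View pics/s5.png

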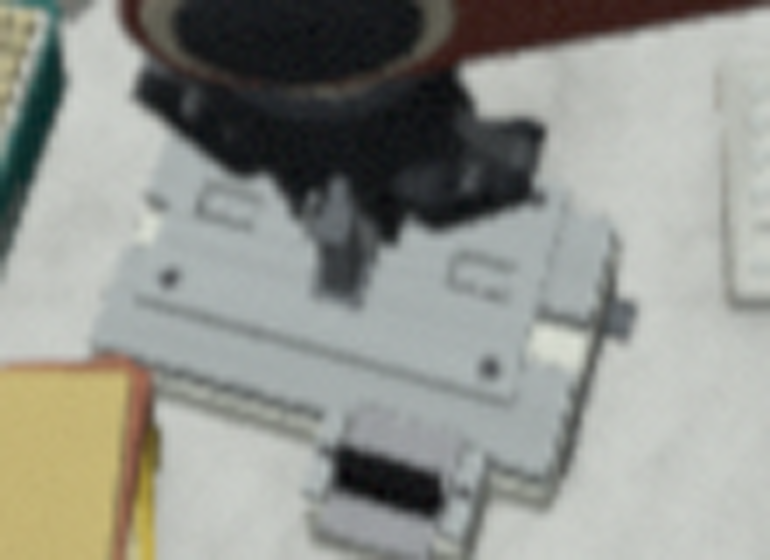

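View pics/s5b.png

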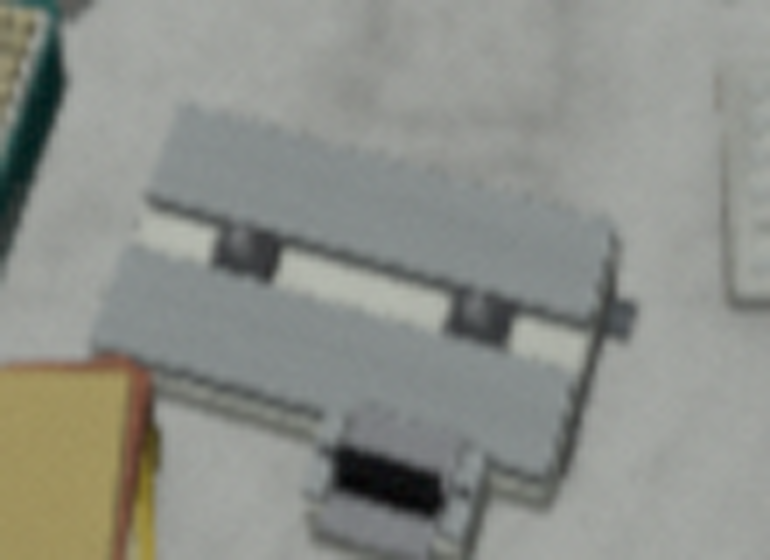

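View pics/t5.png

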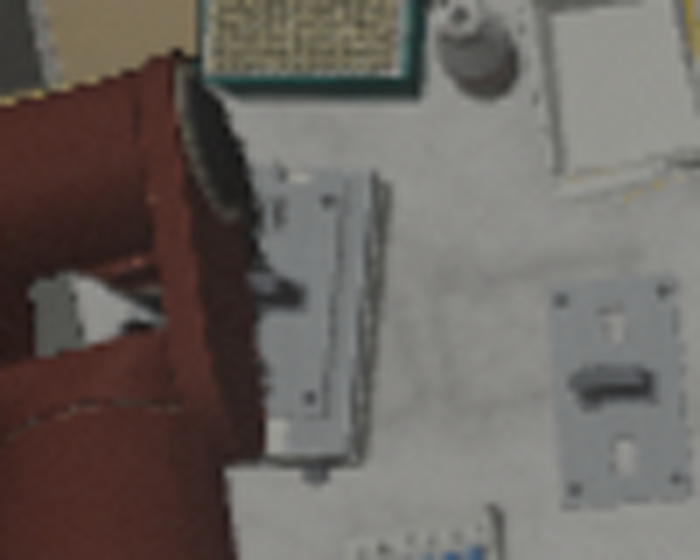

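```bash
python3 - <<'E'
from h import *
f=load("side5.npz");t=load("top5.npz");f0=load("side0.npz");t0=load("top0.npz")
zt=.0828
S=lambda X,Y,z:ray(f,180+X/7,270+Y/7,z)[:2]
for nm,X,Y,z in(("slotL(+x)",230,206,zt),("slotR",482,277,zt),("boltL",168,278,zt),("boltR",489,368,zt),("dowL",245,241,.062),("dowR",481,299,.062)):
    print(nm,S(X,Y,z).round(4))
Tt=lambda X,Y,z:ray(t,130+X/7,155+Y/7,z)[:2]
for nm,X,Y in(("tboltL",329,202),("tboltR",310,398)): print(nm,Tt(X,Y,zt).round(4))
# enlarged dowels in both
A=f0["frame"][295:325,205:260,::-1]
print(t0["frame"].shape)
B=t0["frame"][178:218,158:186,::-1]
A=cv2.resize(A,None,fx=14,fy=14,interpolation=cv2.INTER_CUBIC);B=cv2.resize(B,None,fx=14,fy=14,interpolation=cv2.INTER_CUBIC)
cv2.imwrite("pics/d1.png",np.clip(A*1.6,0,255));cv2.imwrite("pics/d2.png",np.clip(B*1.8,0,255))
E
```

```text
slotL(+x) [0.5326 0.2084]
slotR [0.4426 0.2129]
boltL [0.5457 0.2371]
boltR [0.4333 0.242 ]
dowL [0.5278 0.212 ]
dowR [0.443  0.2133]
tboltL [0.5434 0.1738]
tboltR [0.4325 0.1795]
(384, 512, 3)[ WARN:0@0.040] global loadsave.cpp:1063 imwrite_ Unsupported depth image for selected encoder is fallbacked to CV_8U.
```

View pics/d1.png

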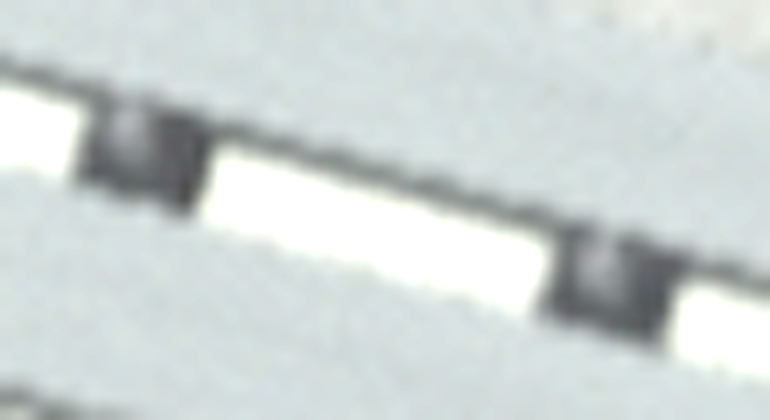

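View pics/d2.png

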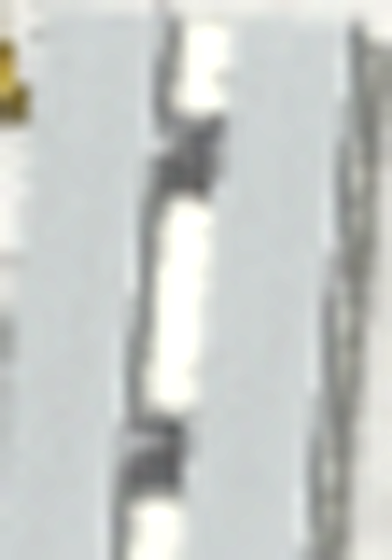

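```bash
python3 - <<'E'
from h import *
f=load("side0.npz");t=load("top0.npz")
S=lambda X,Y,z:ray(f,180+X/7,270+Y/7,z)[:2]
# edge extraction: sample ortho rect at z=.046 rotated into approx deck frame; gradient profiles averaged along edges
for n,g,c in(("side",f,(.4895,.2122)),("top",t,(.490,.2097))):
    for th in (-2.0,-2.5,-3.0):
        s=4000;a=np.radians(th);T=np.linalg.inv(g["world_from_camera"]);P=g["K"]@T[:3];H=P[:,[0,1,3]].copy();H[:,2]+=P[:,2]*.046
        # img px (i col: x' , j row: y' )
        W,Hh=int(.2*s),int(.13*s)
        A=np.array([[np.cos(a)/s,-np.sin(a)/s,c[0]-np.cos(a)*.1+np.sin(a)*.065],[np.sin(a)/s,np.cos(a)/s,c[1]-np.sin(a)*.1-np.cos(a)*.065],[0,0,1]])
        im=cv2.warpPerspective(g["frame"],H@A,(W,Hh),flags=cv2.INTER_LINEAR|cv2.WARP_INVERSE_MAP).astype(float).mean(2)
        # y profile using x' in 0.01..0.07 (away from bracket, +x side), and -.07..+.07 
        cols=slice(int((.1+.0)*s),int((.1+.03)*s))
        pr=cv2.GaussianBlur(im[:,cols].mean(1)[:,None],(1,9),0)[:,0];gr=np.gradient(pr)
        idx=[i for i in range(5,Hh-5) if abs(gr[i])>.35 and abs(gr[i])==abs(gr[i-5:i+6]).max()]
        print(n,th,[(round((i/s-.065)*1000,1),round(gr[i],1)) for i in idx])
        rows=slice(int((.065-.04)*s),int((.065-.02)*s))
        pr=cv2.GaussianBlur(im[rows].mean(0)[:,None],(1,9),0)[:,0];gr=np.gradient(pr)
        idx=[i for i in range(5,W-5) if abs(gr[i])>.5 and abs(gr[i])==abs(gr[i-5:i+6]).max()]
        print("   x",[(round((i/s-.1)*1000,1),round(gr[i],1)) for i in idx])
E
```

```text
side -2.0 [(-48.2, np.float64(-0.6)), (-10.8, np.float64(-2.6)), (-6.0, np.float64(4.0)), (7.5, np.float64(-1.5)), (43.8, np.float64(-2.5)), (47.8, np.float64(2.3)), (51.8, np.float64(-1.4)), (56.0, np.float64(2.7))]
   x [(-87.8, np.float64(-3.8)), (-82.0, np.float64(2.6)), (83.0, np.float64(1.0))]
side -2.5 [(-48.0, np.float64(-0.6)), (-10.8, np.float64(-2.6)), (-5.8, np.float64(4.0)), (7.5, np.float64(-1.5)), (44.0, np.float64(-2.5)), (48.0, np.float64(2.3)), (51.8, np.float64(-1.4)), (56.2, np.float64(2.7))]
   x [(-87.8, np.float64(-3.8)), (-81.8, np.float64(2.6)), (83.2, np.float64(1.0))]
side -3.0 [(-47.8, np.float64(-0.6)), (-10.5, np.float64(-2.6)), (-5.8, np.float64(3.9)), (7.7, np.float64(-1.5)), (44.2, np.float64(-2.5)), (48.0, np.float64(2.3)), (52.0, np.float64(-1.4)), (56.2, np.float64(2.7))]
   x [(-87.5, np.float64(-3.7)), (-81.5, np.float64(2.6)), (83.5, np.float64(1.0))]
top -2.0 [(-57.2, np.float64(-1.8)), (-51.5, np.float64(0.6)), (-44.8, np.float64(1.7)), (-10.8, np.float64(0.8)), (-6.0, np.float64(0.6)), (4.0, np.float64(-2.4)), (10.0, np.float64(2.3)), (48.2, np.float64(0.6))]
   x [(-98.8, np.float64(-1.7)), (-89.8, np.float64(-1.9)), (-86.3, np.float64(0.7)), (-81.5, np.float64(2.6))]
top -2.5 [(-57.2, np.float64(-1.8)), (-51.5, np.float64(0.6)), (-44.8, np.float64(1.7)), (-10.5, np.float64(0.8)), (-6.0, np.float64(0.6)), (4.3, np.float64(-2.4)), (10.0, np.float64(2.3)), (45.8, np.float64(0.5)), (48.2, np.float64(0.6))]
   x [(-97.5, np.float64(-1.8)), (-89.3, np.float64(-1.8)), (-81.8, np.float64(2.6))]
top -3.0 [(-57.0, np.float64(-1.8)), (-51.3, np.float64(0.7)), (-44.5, np.float64(1.7)), (-10.3, np.float64(0.8)), (-5.8, np.float64(0.6)), (4.3, np.float64(-2.4)), (10.2, np.float64(2.2)), (48.5, np.float64(0.6))]
   x [(-97.8, np.float64(-1.8)), (-89.8, np.float64(-1.8)), (-81.2, np.float64(2.6))]
```

carry_out --moves '[[[0, 0, 0, 0, -0.03, 0.13, -1], [0, 0, 0, 0, 0, 0.11, -1], [0, 0, 0, 0, 0, 0, -1], [0, 0, 0, 0, 0, 0, -1], [0, 0, 0, 0, 0, 0, -1]]]'

```text
time: 6.75
tool_pos: [0.4888, 0.2107, 0.0912]
tool_rot: [0.0, 1.0, -0.022, -0.0]
contact_force: [-0.5, -0.4, -3.6]
gripper_width: 0.131
```

```bash
cat > look.py <<'E'
import sys
from h import *
from plant import state
tag=sys.argv[1]
s=state();a,m=yaw(s["tool_rot"]);print(s["tool_pos"].round(4),round(a,2),m[:,2].round(4),"F",s["contact_force"].round(1),"T",s["ft_torque"].round(2),s["gripper_width"].round(3),s["time"])
o=snap(tag)
cv2.imwrite(f"pics/s{tag}.png",np.clip(cv2.resize(o["side"]["frame"][285:335,195:270,::-1],None,fx=10,fy=10,interpolation=cv2.INTER_CUBIC).astype(int)*1.4,0,255).astype(np.uint8))
cv2.imwrite(f"pics/t{tag}.png",np.clip(cv2.resize(o["top"]["frame"][175:225,150:200,::-1],None,fx=10,fy=10,interpolation=cv2.INTER_CUBIC).astype(int)*1.6,0,255).astype(np.uint8))
E
python3 look.py 6
```

```text
Traceback (most recent call last):
  File "look.py", line 5, in <module>
    s=state();a,m=yaw(s["tool_rot"]);print(s["tool_pos"].round(4),round(a,2),m[:,2].round(4),"F",s["contact_force"].round(1),"T",s["ft_torque"].round(2),s["gripper_width"].round(3),s["time"])
                                                                                                                                                         ^^^^^^^^^^^^^^^^^^^^^^^^
AttributeError: 'float' object has no attribute 'round'
```

```bash
sed -i 's/s\["gripper_width"\].round(3)/round(s["gripper_width"],3)/' look.py; python3 look.py 6
```

```text
[0.4888 0.2107 0.0912] -2.49 [-2.e-04 -1.e-04 -1.e+00] F [-0.5 -0.4 -3.6] T [-0.02  0.04 -0.02] 0.131 6.75
```

View pics/s6.png

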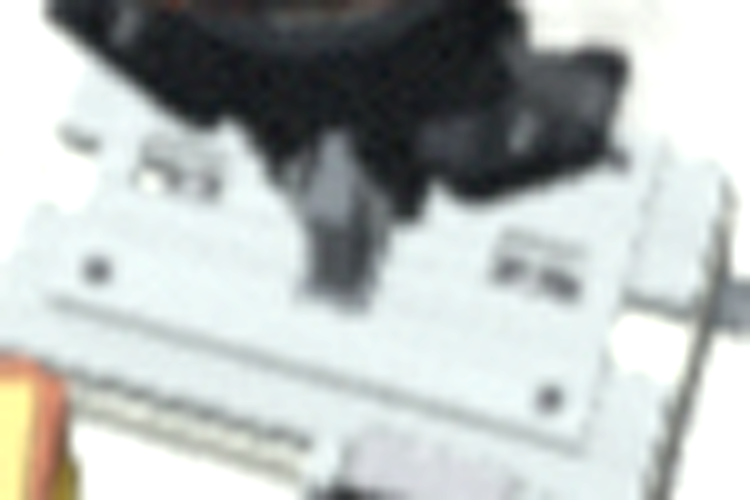

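View pics/t6.png

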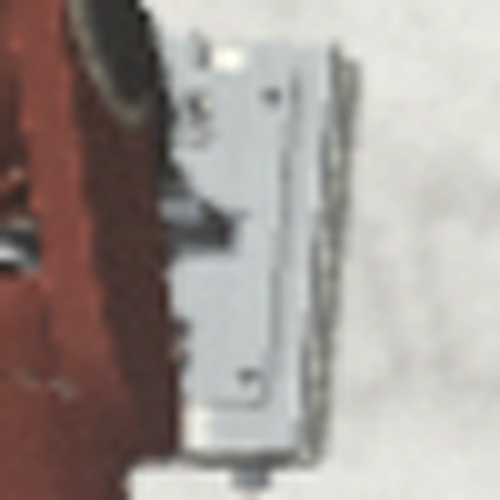

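```bash
cat > zm.py <<'E'
import sys
from h import *
tag=sys.argv[1]
f=load(f"side{tag}.npz")
A=f["frame"][296:308,206:222,::-1];B=f["frame"][305:317,240:256,::-1]
if len(sys.argv)>2: pass
cv2.imwrite(f"pics/z{tag}.png",np.hstack([np.clip(cv2.resize(x,None,fx=24,fy=24,interpolation=cv2.INTER_NEAREST).astype(int)*1.3,0,255).astype(np.uint8) for x in(A,B)]))
E
python3 zm.py 6
```

```text
(no output)
```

View pics/z6.png

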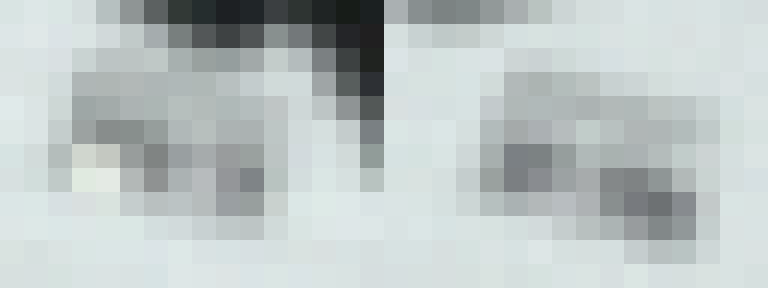

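```bash
python3 - <<'E'
from h import *
f=load("side6.npz");zt=.0717
R=lambda u,v,z:ray(f,u,v,z)[:2]
b1=R(195+9.7-.45,285+26.8-.45,zt);b2=R(195+54.8-.45,285+39.8-.45,zt);print(b1,b2,np.hypot(*(b1-b2)))
m=(b1+b2)/2;u=(b1-b2)/np.hypot(*(b1-b2));n=np.array([-u[1],u[0]]);c=m-.030*n;print("plate c",c,np.degrees(np.arctan2(u[1],u[0])))
for nm,t in(("L",(213.4,302.6)),("R",(247.1,312.0))):
    p=R(*t,.062);print(nm,p,"plate frame mm",((p-c)@u*1e3).round(1),((p-c)@n*1e3).round(1))
# outline rows of slots from darkness: print gray column profiles
g=f["frame"].mean(2)
for u0 in(209,211,213,215): print(u0,g[294:310,u0].round().astype(int))
for u0 in(243,245,247,249): print(u0,g[303:320,u0].round().astype(int))
E
```

```text
[0.54619933 0.23724246] [0.43432502 0.24283658] 0.11201408115428578
plate c [0.48876394 0.21007695] -2.8626125884521456
L [0.53293693 0.20853239] plate frame mm 44.2 0.7
R [0.44719395 0.21247936] plate frame mm -41.6 0.3
209 [ 95 145 169 173 160 138 126 123 161 175 170 175 174 172 171 172]
211 [ 26  55 113 153 149 140 136 108 119 140 156 174 174 172 172 173]
213 [ 21  20  42  96 133 140 144 140 122 136 148 166 176 176 170 172]
215 [ 25  21  25  50 120 146 140 136 120 116 122 152 172 174 172 169]
243 [ 25  36 102 154 172 172 171 169 164 156 162 172 171 170 171 171 172]
245 [ 31  73 134 170 162 141 140 130  99  98 135 168 171 169 168 168 171]
247 [ 47 117 162 170 164 143 139 144 120 124 145 156 170 172 171 169 170]
249 [ 80 141 170 172 171 159 141 146 134 104 109 137 169 170 171 170 170]
```

carry_out --moves '[[[0, 0, 0, 0.02, -0.01, 0, -1], [0, 0, 0, 0, 0, 0.04, -1], [0, 0, 0, 0, 0, 0.03, -1], [0, 0, 0, 0, 0, 0.03, -1], [0, 0, 0, 0, 0, 0.03, -1], [0, 0, 0, 0, 0, 0, -1], [0, 0, 0, 0, 0, 0, -1]]]'

```text
time: 7.43
tool_pos: [0.4895, 0.211, 0.0859]
tool_rot: [0.0, 1.0, -0.022, -0.0]
contact_force: [-0.4, -0.1, -3.7]
gripper_width: 0.132
```

```bash
python3 look.py 7
```

```text
[0.4895 0.211  0.0859] -2.5 [-3.e-04 -1.e-04 -1.e+00] F [-0.4 -0.1 -3.7] T [ 0.   -0.02 -0.03] 0.132 7.4333
```

View pics/s7.png

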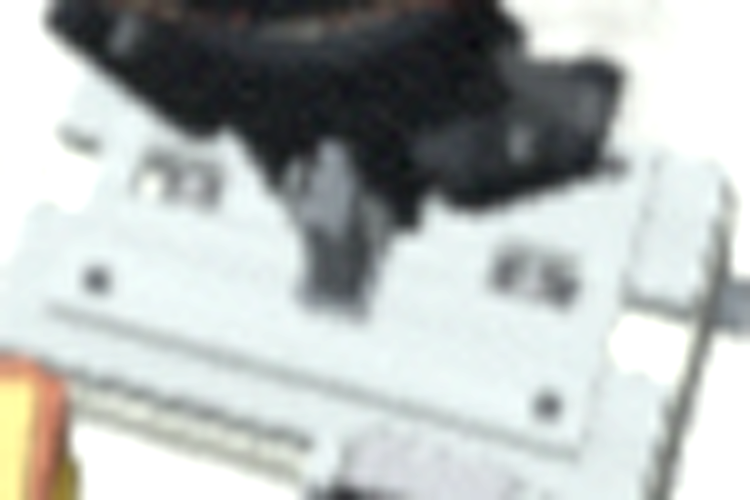

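carry_out --moves '[[[0, 0, 0, 0, 0, 0.03, -1], [0, 0, 0, 0, 0, 0.03, -1], [0, 0, 0, 0, 0, 0.03, -1], [0, 0, 0, 0, 0, 0, -1], [0, 0, 0, 0, 0, 0, -1]]]'

```text
time: 7.95
tool_pos: [0.4895, 0.211, 0.0823]
tool_rot: [0.0, 1.0, -0.022, -0.0]
contact_force: [-0.2, 0.6, -3.4]
gripper_width: 0.133
```

```bash
python3 look.py 8
```

```text
[0.4895 0.211  0.0823] -2.5 [-3.e-04 -1.e-04 -1.e+00] F [-0.2  0.6 -3.4] T [-0.    0.03  0.03] 0.133 7.95
```

View pics/s8.png

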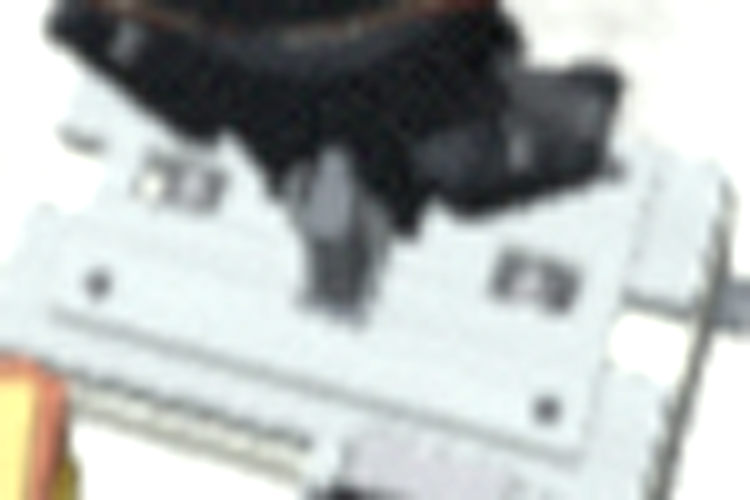

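carry_out --moves '[[[0, 0, 0, 0, 0, 0.03, -1], [0, 0, 0, 0, 0, 0.03, -1], [0, 0, 0, 0, 0, 0.03, -1], [0, 0, 0, 0, 0, 0, -1], [0, 0, 0, 0, 0, 0, -1]]]'

```text
time: 8.47
tool_pos: [0.4895, 0.211, 0.0787]
tool_rot: [0.0, 1.0, -0.022, -0.0]
contact_force: [-0.0, 0.1, -3.4]
gripper_width: 0.133
```

carry_out --moves '[[[0, 0, 0, 0, 0, 0.03, -1], [0, 0, 0, 0, 0, 0.03, -1], [0, 0, 0, 0, 0, 0.02, -1], [0, 0, 0, 0, 0, 0, -1], [0, 0, 0, 0, 0, 0, -1]]]'

```text
time: 8.88
tool_pos: [0.4896, 0.211, 0.0756]
tool_rot: [0.0, 1.0, -0.022, -0.0]
contact_force: [-0.1, 0.5, -2.9]
gripper_width: 0.129
```

No contact yet; keep lowering slowly until the force changes.

carry_out --moves '[[[0, 0, 0, 0, 0, 0.02, -1], [0, 0, 0, 0, 0, 0.02, -1], [0, 0, 0, 0, 0, 0, -1], [0, 0, 0, 0, 0, 0, -1]]]'

```text
time: 9.22
tool_pos: [0.4896, 0.211, 0.074]
tool_rot: [0.0, 1.0, -0.022, -0.0]
contact_force: [-0.1, 0.7, -3.2]
gripper_width: 0.126
```

carry_out --moves '[[[0, 0, 0, 0, 0, 0.01, -1], [0, 0, 0, 0, 0, 0.01, -1], [0, 0, 0, 0, 0, 0, -1], [0, 0, 0, 0, 0, 0, -1]]]'

```text
time: 9.55
tool_pos: [0.4897, 0.2111, 0.0735]
tool_rot: [-0.0, 1.0, -0.022, 0.0]
contact_force: [-0.9, -0.0, -2.1]
gripper_width: 0.131
```

```bash
python3 look.py 9
```

```text
[0.4897 0.2111 0.0735] -2.5 [ 2.e-04  1.e-04 -1.e+00] F [-0.9 -0.  -2.1] T [-0.06  0.1  -0.05] 0.131 9.55
```

View pics/s9.png

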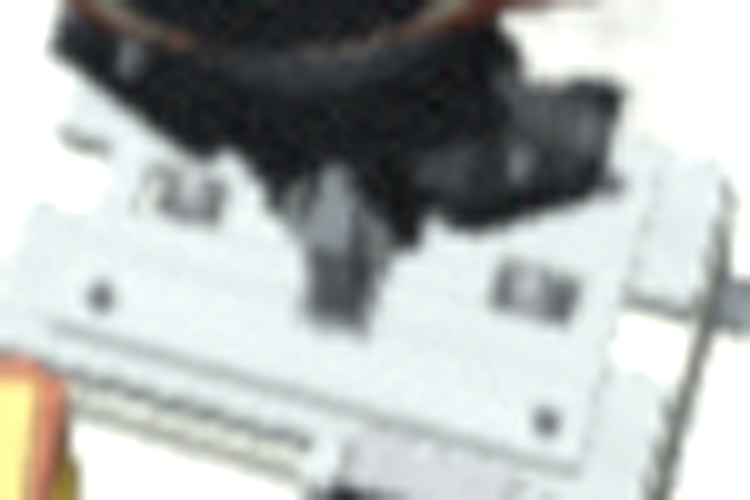

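carry_out --moves '[[[0, 0, 0, 0, 0, 0.01, -1], [0, 0, 0, 0, 0, 0, -1], [0, 0, 0, 0, 0, 0, -1]]]'

```text
time: 9.9
tool_pos: [0.4898, 0.2111, 0.0735]
tool_rot: [-0.0, 1.0, -0.022, 0.0]
contact_force: [-3.7, -1.0, 4.0]
gripper_width: 0.127
```

carry_out --moves '[[[0, 0, 0, 0, 0, 0, -0.3], [0, 0, 0, 0, 0, 0, -0.3], [0, 0, 0, 0, 0, 0, -0.3], [0, 0, 0, 0, 0, -0.3, -0.3], [0, 0, 0, 0, 0, -0.6, -0.3], [0, 0, 0, 0, 0, -0.8, -0.3], [0, 0, 0, 0, 0, -0.8, -0.3], [0, 0, 0, 0, 0, -0.5, -0.3]]]'

```text
time: 10.57
tool_pos: [0.4911, 0.2114, 0.1978]
tool_rot: [-0.001, 1.0, -0.022, 0.003]
contact_force: [0.9, 0.3, 1.2]
gripper_width: 0.351
```

```bash
python3 look.py 10; python3 - <<'E'
from h import *
f=load("side10.npz");w=cloud(f)
m=(abs(w[...,0]-.49)<.06)&(abs(w[...,1]-.225)<.025)&(w[...,2]<.07)&(w[...,2]>.04)
print("plate top z pts",np.percentile(w[m][:,2],[10,50,90]).round(4),m.sum())
for lo,hi in((.43,.46),(.46,.485),(.495,.52),(.52,.55)):
    q=m&(w[...,0]>lo)&(w[...,0]<hi)&(w[...,1]>.218)&(w[...,1]<.242);print(lo,np.median(w[q][:,2]).round(4),q.sum())
E
```

```text
[0.4911 0.2114 0.1978] -2.5 [ 0.0055  0.0015 -1.    ] F [0.9 0.3 1.2] T [-0.02 -0.02  0.03] 0.351 10.5667
plate top z pts [0.0515 0.0544 0.0569] 967
0.43 0.0546 118
0.46 0.0541 110
0.495 0.0545 91
0.52 0.0547 123
```

View pics/s10.png

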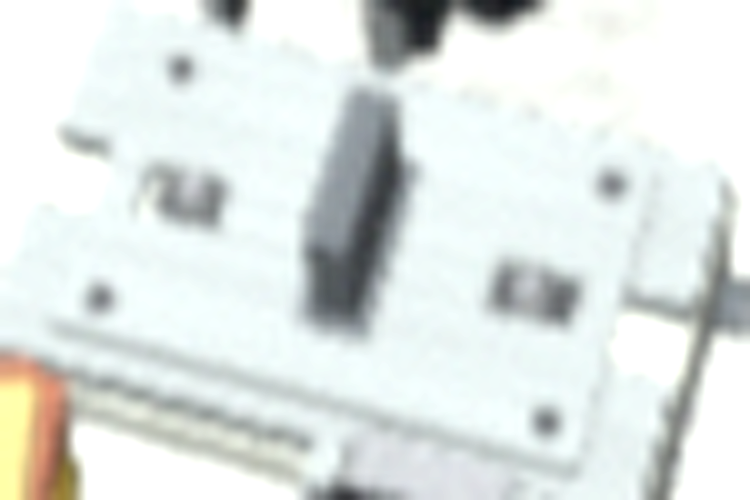

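carry_out --moves '[[[0, 0, 0, -0.29, -0.86, 0, -1], [0, 0, 0, -0.29, -0.86, 0, -1], [0, 0, 0, -0.29, -0.86, 0, -1], [0, 0, 0, 0, 0, 0.6, -1], [0, 0, 0, 0, 0, 0.6, -1], [0, 0, 0, 0, 0, 0, -1], [0, 0, 0, 0, 0, 0, -1], [0, 0, 0, 0, 0, 0, -1]]]'

```text
time: 11.33
tool_pos: [0.4598, 0.3156, 0.1456]
tool_rot: [-0.0, 1.0, -0.022, 0.0]
contact_force: [0.6, -0.0, 0.1]
gripper_width: 0.003
```

```bash
cat > look2.py <<'E'
import sys
from h import *
from plant import state
tag=sys.argv[1]
s=state();a,m=yaw(s["tool_rot"]);print(s["tool_pos"].round(4),round(a,2),m[:,2].round(4),"F",s["contact_force"].round(1),round(s["gripper_width"],3),s["time"])
o=snap(tag)
cv2.imwrite(f"pics/s{tag}.png",cv2.resize(o["side"]["frame"][275:375,170:290,::-1],None,fx=6,fy=6,interpolation=cv2.INTER_CUBIC))
w=cloud(o["side"])
b=w[(abs(w[...,0]-.46)<.06)&(w[...,1]>.25)&(w[...,1]<.36)&(w[...,2]>.084)&(w[...,2]<.095)]
if len(b): print("85-95mm pts",len(b),b.min(0).round(4),b.max(0).round(4))
b=w[(abs(w[...,0]-.56)<.05)&(abs(w[...,1]-.29)<.04)];print("yellow z max",np.nanpercentile(b[:,2],95))
E
python3 look2.py 11
```

```text
[0.4598 0.3156 0.1456] -2.53 [ 5.e-04  2.e-04 -1.e+00] F [ 0.6 -0.   0.1] 0.003 11.3333
yellow z max 0.4287601190017126
```

View pics/s11.png

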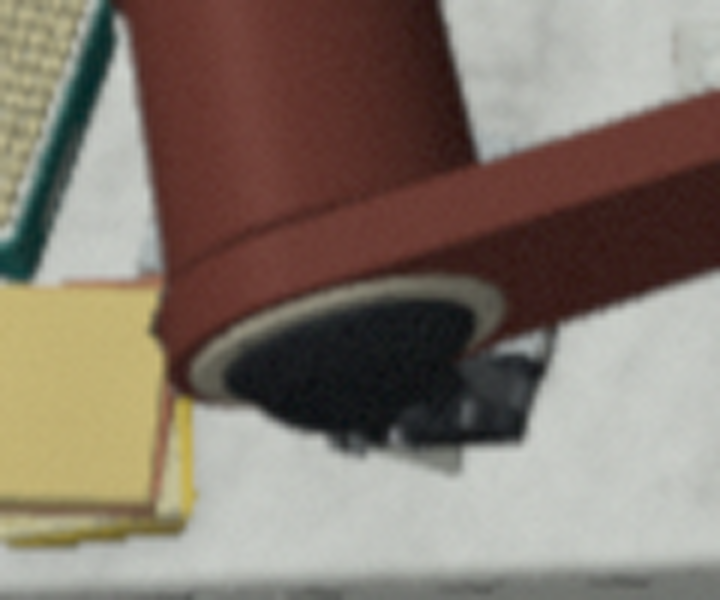

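```bash
python3 - <<'E'
from h import *
w=cloud(load("side0.npz"))
b=w[(abs(w[...,0]-.57)<.06)&(abs(w[...,1]-.29)<.05)];print("yellow",np.nanpercentile(b[:,2],[50,95,99]))
q=b[b[:,2]>.03];print(q.min(0),q.max(0))
E
```

```text
yellow [0.04793337 0.09724658 0.09831026]
[0.51001634 0.24017457 0.03013666] [0.62985036 0.33996911 0.1007317 ]
```

carry_out --moves '[[[0, 0, 0, 0, 0, 0.6, -1], [0, 0, 0, 0, 0, 0.6, -1], [0, 0, 0, 0, 0, 0.4, -1], [0, 0, 0, 0, 0, 0.25, -1], [0, 0, 0, 0, 0, 0, -1], [0, 0, 0, 0, 0, 0, -1]]]'

```text
time: 11.93
tool_pos: [0.46, 0.3157, 0.0717]
tool_rot: [-0.0, 1.0, -0.022, 0.0]
contact_force: [-0.3, -0.4, 1.1]
gripper_width: 0.003
```

```bash
python3 look2.py 12
```

```text
[0.46   0.3157 0.0717] -2.52 [ 8.e-04  4.e-04 -1.e+00] F [-0.3 -0.4  1.1] 0.003 11.9333
85-95mm pts 9 [0.4466 0.3248 0.0843] [0.4592 0.3297 0.0948]
yellow z max 0.34568119540489145
```

View pics/s12.png

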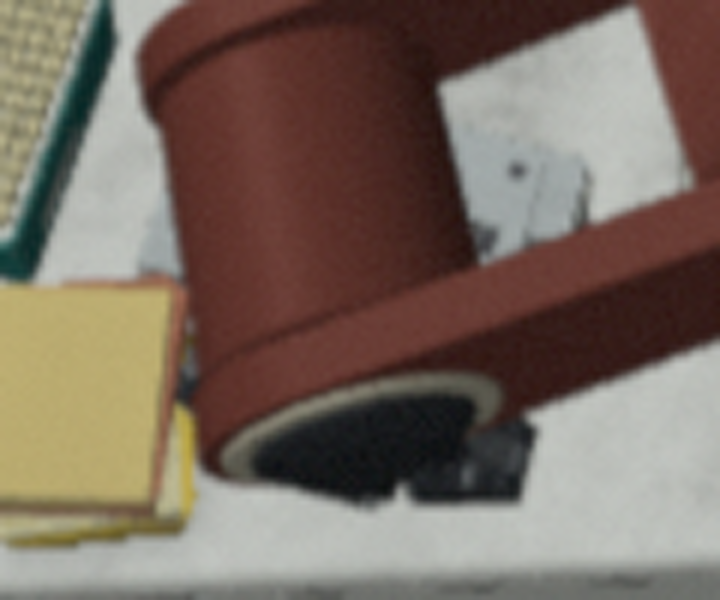

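carry_out --moves '[[[0, 0, 0, 0, 0.1, 0, -1], [0, 0, 0, 0, 0.1, 0, -1], [0, 0, 0, 0, 0.1, 0, -1], [0, 0, 0, 0, 0.1, 0, -1], [0, 0, 0, 0, 0.05, 0, -1], [0, 0, 0, 0, 0.05, 0, -1]]]'

```text
time: 12.53
tool_pos: [0.4586, 0.296, 0.0711]
tool_rot: [-0.001, 1.0, -0.022, 0.0]
contact_force: [0.4, 2.8, -0.5]
gripper_width: -0.003
```

carry_out --moves '[[[0, 0, 0, 0, 0.05, 0, -1], [0, 0, 0, 0, 0.05, 0, -1], [0, 0, 0, 0, 0.05, 0, -1], [0, 0, 0, 0, 0.05, 0, -1]]]'

```text
time: 12.87
tool_pos: [0.4582, 0.2878, 0.0711]
tool_rot: [-0.0, 1.0, -0.022, 0.0]
contact_force: [-1.3, 3.7, 0.8]
gripper_width: 0.001
```

Sliding at about 3 N. Carry on to the stop.

carry_out --moves '[[[0, 0, 0, 0, 0.05, 0, -1], [0, 0, 0, 0, 0.05, 0, -1], [0, 0, 0, 0, 0.03, 0, -1], [0, 0, 0, 0, 0.03, 0, -1], [0, 0, 0, 0, 0.02, 0, -1]]]'

```text
time: 13.28
tool_pos: [0.4579, 0.2804, 0.071]
tool_rot: [-0.0, 1.0, -0.022, -0.0]
contact_force: [-0.7, 2.7, 1.8]
gripper_width: 0.002
```

carry_out --moves '[[[0, 0, 0, 0, 0.02, 0, -1], [0, 0, 0, 0, 0.02, 0, -1], [0, 0, 0, 0, 0, 0, -1], [0, 0, 0, 0, 0, 0, -1]]]'

```text
time: 13.62
tool_pos: [0.4579, 0.2787, 0.0709]
tool_rot: [0.0, 1.0, -0.022, 0.0]
contact_force: [-1.6, 2.3, 0.9]
gripper_width: -0.002
```

carry_out --moves '[[[0, 0, 0, 0, 0.02, 0, -1], [0, 0, 0, 0, 0.02, 0, -1], [0, 0, 0, 0, 0.01, 0, -1], [0, 0, 0, 0, 0, 0, -1]]]'

```text
time: 13.95
tool_pos: [0.4578, 0.278, 0.071]
tool_rot: [-0.001, 1.0, -0.022, 0.0]
contact_force: [-1.0, 6.7, -0.2]
gripper_width: -0.002
```

carry_out --moves '[[[0, 0, 0, 0, 0.02, 0, -1], [0, 0, 0, 0, 0.01, 0, -1], [0, 0, 0, 0, 0, 0, -1], [0, 0, 0, 0, 0, 0, -1]]]'

```text
time: 14.28
tool_pos: [0.4578, 0.2779, 0.071]
tool_rot: [-0.003, 1.0, -0.022, 0.001]
contact_force: [0.5, 10.6, -1.4]
gripper_width: -0.002
```

carry_out --moves '[[[0, 0, 0, 0, -0.2, 0, -1], [0, 0, 0, 0, -0.4, 0, -1], [0, 0, 0, 0, -0.3, 0, -1], [0, 0, 0, 0, 0, -0.6, -1], [0, 0, 0, 0, 0, -0.9, -1], [0, 0, 0, 0, 0, -0.9, -1], [0, 0, 0, 0, 0, -0.9, -1], [0, 0, 0, 0, 0, 0, -1]]]'

```text
time: 14.95
tool_pos: [0.4632, 0.3135, 0.2121]
tool_rot: [-0.003, 1.0, -0.022, 0.006]
contact_force: [0.7, 0.2, 1.4]
gripper_width: -0.002
```

carry_out --moves '[[[0, 0, 0, -0.7, 0, 0, -1], [0, 0, 0, -0.6, -0.6, 0, -1], [0, 0, 0, -0.6, -0.7, 0, -1], [0, 0, 0, -0.4, -0.9, 0, -1], [0, 0, 0, -0.4, -0.9, 0, -1], [0, 0, 0, 0, 0, 0, -1], [0, 0, 0, 0, 0, 0, -1]]]'

```text
time: 15.53
tool_pos: [0.3557, 0.4414, 0.2022]
tool_rot: [0.001, 1.0, -0.02, -0.0]
contact_force: [0.4, -0.8, -0.7]
gripper_width: 0.001
```

```bash
python3 look2.py 13; python3 - <<'E'
from h import *
o={n:load(n+"13.npz") for n in("side","top")}
cv2.imwrite("pics/t13.png",cv2.resize(o["top"]["frame"][130:280,120:350,::-1],None,fx=3.4,fy=3.4,interpolation=cv2.INTER_CUBIC))
w0=cloud(load("side0.npz"))
for w,t in((w0,"before"),(cloud(o["side"]),"after")):
    b=w[(abs(w[...,0]-.459)<.03)&(w[...,1]>.24)&(w[...,1]<.32)&(w[...,2]>.08)&(w[...,2]<.094)];print(t,"tab",len(b),np.median(b,0).round(4),b.min(0).round(4),b.max(0).round(4))
    q=[]
    for lo,hi in((.43,.46),(.46,.48),(.50,.52),(.52,.55)):
      for ya,yb in((.18,.195),(.22,.235)):
        p=w[(w[...,0]>lo)&(w[...,0]<hi)&(w[...,1]>ya)&(w[...,1]<yb)];q.append(np.median(p[:,2]).round(4))
    print(q)
E
```

```text
[0.3557 0.4414 0.2022] -2.3 [-1.0e-04 -1.9e-03 -1.0e+00] F [ 0.4 -0.8 -0.7] 0.001 15.5333
85-95mm pts 76 [0.4398 0.2589 0.0844] [0.4752 0.2708 0.0923]
yellow z max 0.09741825384588401
before tab 88 [0.4588 0.285  0.0889] [0.4409 0.2783 0.0803] [0.4767 0.2898 0.093 ]
[np.float64(0.0464), np.float64(0.0461), np.float64(0.0466), np.float64(0.047), np.float64(0.0467), np.float64(0.0471), np.float64(0.0468), np.float64(0.0465)]
after tab 86 [0.4572 0.2662 0.0889] [0.4398 0.2589 0.0805] [0.4752 0.2708 0.0923]
[np.float64(0.0547), np.float64(0.0546), np.float64(0.054), np.float64(0.0542), np.float64(0.0549), np.float64(0.0544), np.float64(0.0543), np.float64(0.054)]
```

View pics/s13.png

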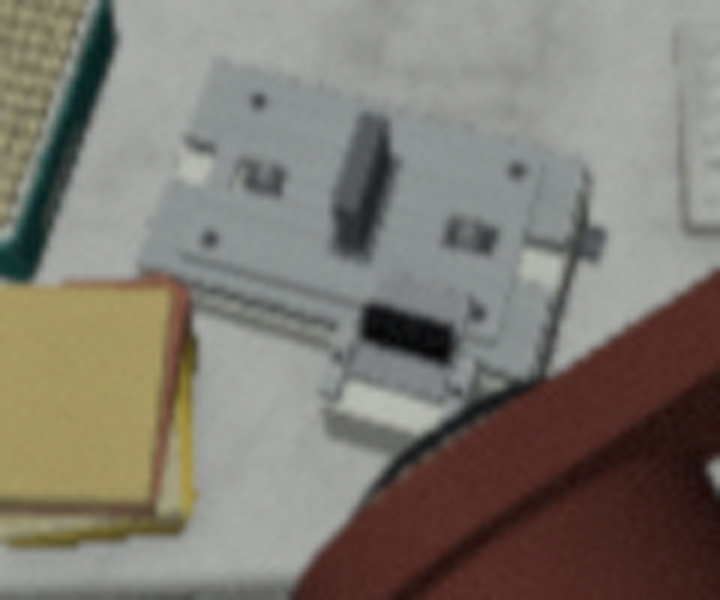

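View pics/t13.png

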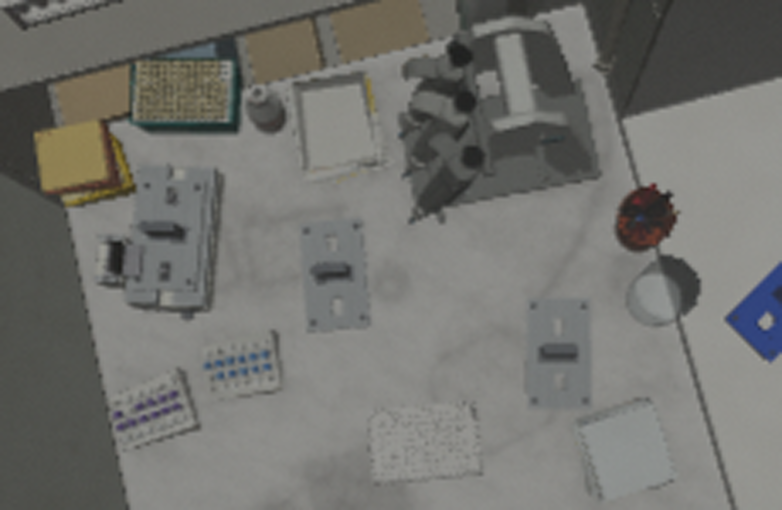

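```bash
python3 - <<'E'
from h import *
for k in("0","13"):
    f=load(f"side{k}.npz");g=f["frame"].max(2).astype(float)
    m=np.zeros(g.shape,bool);m[315:350,220:255]=True
    m&=g<60
    n,l,st,ce=cv2.connectedComponentsWithStats(m.astype(np.uint8));i=1+st[1:,4].argmax();print(k,st[i],ce[i],ray(f,*ce[i],.080)[:2].round(4))
# deck +y edge reference & tongue: also use shaker frame
E
```

```text
0 [228 334  15  10  95] [234.92631579 338.45263158] [0.4582 0.2834]
13 [230 326  16  10  94] [237.53191489 330.17021277] [0.457  0.2643]
```

```bash
python3 -c "
from plant import ticket
print(ticket.job_done())"
```

```text
the job is handed in; nothing more can be done
None
```

I seated the middle grey plate flush over both dowels, pushed the retaining slide to its stop, and handed the job in at about 15.5 s of the 72 s allowed.

- **Plate choice:** The dowels measured about 85.5 mm apart. The three plates' slots are about 78, 90 and 66 mm apart, so I took the 90 mm plate (the one for 82 to 98 mm). The 78 mm plate would have been only just inside its range. I ignored the blue and purple look-alikes.
- **Seating:** The plate went down without forcing. Contact first showed at the height expected for the deck, and I released it at about 4 N upward. Afterwards its top measured 54 to 55 mm above the worktop all over, against 54 mm expected.
- **Slide:** It moved at about 3 N, then stopped. The force rose to 10.6 N with almost no further movement, at the position expected for fully home. The camera showed 19.1 mm of travel. A full 24 mm therefore means it started about 4.9 mm in, which is just within the stated 0 to 5 mm.
- **Other things:** In the last top view the other two plates lie flat where they were and nothing else appears moved. The arm is clear of everything.
- **Disagreement:** The two cameras differed by up to about 4 mm in y around the shaker. I relied on the side view, seeing the dowel tips through the slots, and on the forces while lowering.

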